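Open the recessed gas cock with the long key

TASK

The gas cock of the green bench turret is shut: take the long T-handled key out of its holder, seat its socket all the way down on the square spindle hidden at the bottom of the turret's bore, feeling for it gently, and turn it counter-clockwise until the cock is fully open at its stop, without forcing it. Leave the key standing on the spindle, as is the rule while gas is on, let go of it, and leave everything else where it stands.

Things in the scene. Friction and masses are not known exactly. Their poses are not given: they have to be found in the camera images.
- turret: Cast green gas turret fixed to the bench: flange 120 x 120 x 12 mm and a 90 x 90 mm block on it, top face 112 mm above the bench; a short brass nozzle reaches 99 mm from the axis on its +x side at height 50 mm. Origin: centre of its underside, on the bore's axis; z up. The cock's spindle is hidden in its bore.
- bore_mouth (a point): Centre of the bore's mouth in the turret's top face, 112 mm above the bench. The bore is round, upright, 34 mm across, 97 mm deep, its mouth coned out by 4 mm; a key left standing in it leans up to about 0.13 rad.
- spindle_about (a point): Point on the bore's axis 41 mm above the bench, near the top of the brass spindle: a 15 mm square nut 17 mm tall, a 5 mm high centring cone on it. Its depth varies: the square's upper edge is 36 to 46 mm above the bench. A key fully down has its foot 19 to 29 mm above the bench, one only resting on the square 36 to 46 mm.
- cock (a joint): Angle of the spindle in rad, counter-clockwise from above: 0 shut, hard stop at 1.0 = fully open; starts 0 to 0.12. Stays where left; takes about 0.15 N m to turn; over 0.5 N m, or a push over 30 N, strains it. The square turns with it; at 0 its sides lie parallel to the turret's x and y only within 0.75 rad either way, unknown: it must be felt for.
- key: Steel T-handled key, 174 mm tall, 0.3 to 0.5 kg, upright in the holder. Origin: centre of its foot; z up the shank. Socket 30 mm across, 36 mm tall. Shank 14 mm across. T-bar on top 80 mm long along the key's x, 16 mm thick along y, 150 to 174 mm above the foot.
- key_foot (a point): Centre of the key's foot, the socket's open end: a 17.6 mm square pocket 22 mm deep, sides parallel to the key's x and y. It fits the square nut any of four ways round: turned to within about 0.15 rad it drops 17 mm over the nut; then it has about 0.18 rad of play each way.
- key_grip (a point): Middle of the key's T-bar, 162 mm above its foot, where to pinch it across its 16 mm thickness.
- holder: Fixed wooden block 75 x 75 mm, 50 mm tall, with a round hole 34 mm across, 40 mm deep from above; the key stands in it, foot 10 mm above the bench. Origin: centre of its underside.
- burner: Bystander: gas burner, grey round foot 84 mm wide, dark tube, 136 mm tall in all; origin at its underside.
- beaker: Bystander: open glass beaker, 70 mm wide, 90 mm tall; origin at its underside.
- flask: Bystander: conical glass flask with stopper, 80 mm wide at the foot, 128 mm tall; origin at its underside.
- reagent: Bystander: brown glass bottle, 60 mm wide, 120 mm tall; origin at its underside.
- dish: Bystander: white porcelain dish, 80 mm wide, 30 mm tall; origin at its underside.
- tongs: Bystander: steel crucible tongs lying flat, 190 mm long.
Not all that is in view belongs to the job. Of the things shaped like the key, the steel one is meant. Leave any blue look-alike of the turret alone.

How it is judged:
On the way, in this order (a step that is already met when the one before it is completed fails the run):
1. the key's socket is fully down on the spindle while the cock is still not open (z of key in the frame of turret below 0.031 m and horizontal distance between key and turret below 0.006 m and angle between key's own z axis and vertical below 0.2 rad and not (value of joint cock above 0.93 rad)), for 0.2 s.
2. the cock has been turned fully open with the key on it (z of key in the frame of turret below 0.031 m and horizontal distance between key and turret below 0.006 m and angle between key's own z axis and vertical below 0.2 rad and value of joint cock above 0.93 rad), for 0.2 s.
At the end, for the whole second after the job is handed in: The cock stands at 0.93 rad or more (stop at 1.0), and the key, released and at rest, stands on the spindle in the turret's bore: foot no more than 31 mm above the turret's underside, within 6 mm of the bore's axis, upright within 0.2 rad (all of step 2 and linear speed of key below 0.02 m/s and angular speed of key below 0.1 rad/s and velocity of joint cock below 0.05 rad/s); the robot touches nothing.
It fails at once if the key pressed on the spindle with more than 60 N while feeling for it, before the cock begins to open (contact force between key and cock above 60 N and (z of key in the frame of turret above 0.033 m or value of joint cock below 0.14 rad)).
It fails at once if the key strained on the spindle with more than 110 N of contact force, as by forcing it at its stop (contact force between key and cock above 110 N).
It fails at once if the key jammed against the turret with more than 40 N (contact force between key and turret above 40 N).
It fails at once if one of the other things on the bench shifted by more than 20 mm (distance of any of burner, beaker, flask, reagent, dish, tongs from where it was at the start of the episode above 0.02 m).
It also fails if it takes over 67 s, if anything falls off the work surface, if the arm or the gripper's body presses on something with over 40 N, if the wrist force passes 120 N, or if a joint passes its speed limit or range.

ROBOT

A 7-joint arm with a two-finger parallel gripper is mounted at the origin on the work surface. World frame = base frame: x ahead of the robot, y to its left, z up, the work surface at z = 0. Lengths are in m, angles in rad, forces in N, time in s.
With the tool pointing down it reaches from about 0.425 to 0.925 m from the base axis. Payload 6.8 kg.
Tool frame: the origin (TCP) lies between the finger pads; the fingertips stand 17 mm ahead of it and the grasp point (between the pads) lies 2 mm behind it; z points along the fingers, y is the direction in which the jaws open and shut (so a half turn about z gives the same grasp; the last joint's range is limited). The gripper opens to 85 mm and grips with 20 to 120 N. Pads are 22 mm wide; open, the fingers measure 114 mm over their backs; the gripper's body (76 mm by 85 mm) begins 54 mm behind the grasp point. The pads swing forward as they close: fully open they stand 13 mm farther back than shut.
Start: joints at [-1.305, 0.477, 0.022, 1.555, -0.011, 1.109, -0.083], TCP at [0.246, 0.628, 0.248] pointing down, gripper open.
Joint ranges: [-2.96, 2.96], [-0.34, 2.1], [-1.41, 1.46], [0.24, 2.44], [-1.37, 4.51], [0.17, 1.92], [-2.96, 2.96]. Speed limits (rad/s): [2.39, 2.39, 3.14, 3.14, 3.14, 3.14, 3.14].

INTERFACE

Orientations are given as a unit quaternion [w, x, y, z].
In Python, from station import bot gives the robot as it stands. The module is installed in compiled form; this text tells all that it offers.
- The arm moves only by the tool carry_out, never from a script. Its argument "moves" is a list of rows, each a list of 3 entries, a list of its own where there are three numbers: the turn, a rotation vector about the tool's x, y, z in degrees, then the shift along the tool's x, y, z in cm, then the finger opening in cm, from 0 to 8.54. A call has 1 to 5 rows; each row is the pose to reach, as a shift and turn from the pose commanded when the call began, along the tool's axes at that moment; what a row does not reach only later rows make up. A row lasts 1/8 s, in which the tool goes at most 62.5 mm and 10.7 degrees, less where a joint would pass 70% of its speed; a pose out of reach is approached as far as the arm can. A call with a gripper value outside its range is refused whole. The fingers move at their own pace and stop on an object; "newtons" is the grip in N (left out, the last holds). Time passes only in rows, so rows that repeat a pose let the fingers close. It gives the time, the measured TCP pose, the force and the opening at its end, in the units of the state.
- bot.get_obs(): the state, without advancing time (a new reading comes with each control period).
- bot.read_camera(name): name is "scene" or "top" or "wrist"; returns the picture (384x512x3 uint8, red, green, blue); there is no depth.
- bot.camera_info(name): a dict with "vertical_fov" (degrees; the focal length in pixels is half the picture's height over the tangent of half this angle, whatever the lens; pixels are square), "cx", "cy" (the principal point, pixels), "position" and "attitude" of the camera in the world. Camera axes: x right, y up, looking along -z (the intrinsics and any distortion apply to the point x, -y, -z); pixel columns grow to the right and rows downward; lengths in m; the calibration is good to about 2 mm. A picture is of the moment at which its call begins: read the wrist's pose just before it. camera_info takes no time and is no camera call; for the wrist camera it gives the pose at the moment of the call.
- bot.hand_in(): hands the job in, once; it reports no verdict.
Trained networks look in the newest picture that a camera, given by its name, has taken for a name from the list of things; names that differ only in an ending like _2 or _b are one class to them, and where a whole thing is asked for, a point or a joint stands for the part that bears it (a point fixed in the world has none). Each returns a list of dicts, best first, with "score" (0 to 1); they miss things now and then, are a little off and sometimes report something else, mostly with a low value. They report only what shows in the picture. A call takes as long as a camera call. They do not tell look-alikes from the thing itself.
- bot.silhouettes(label, camera): "region" (384x512 bool, what is visible of it) and "location" ([column, row] in pixels, amid what is visible of it).
The state is a dict: "t": time; "q": joint angles; "joint_vel": joint speeds; "joint_torque": joint torques, N m; "eef_pos": TCP position; "tool_rot": TCP orientation; "contact_force": force on the tool from outside, world axes, zero at the start; "torque": the same for the moment, N m; "gripper_width": opening from 0.0 (shut) to 1.0 (fully open).
Only numpy, scipy, OpenCV 4.12 (cv2) and the standard library are available. Lean on these libraries where they do the work, as an engineer would, in place of code of your own. Each camera call takes 0.05 s, during which the arm holds its last target. There are 200 camera calls.

## Working session

There is one attempt and no reset: what is moved stays moved. The work goes in short steps, Python scripts to look and compute and a tool call to move; the robot and the scene stay as the last step left them, time stands still between calls to the robot, and variables do not carry over. Pictures are saved under pics/ and viewed, about 8 in all and at most 12, crops included, and the job is handed in when it is done.

Besides the shell and the picture viewer there is one more tool, called by a JSON object that holds its "fn" and its "kwargs", one argument or row to a line. carry_out: Moves the arm, as the interface text tells. Its arguments: {"type":"object","properties":{"moves":{"type":"array"},"newtons":{"type":"number"}},"required":["moves"]}

```bash
mkdir -p pics; python3 - <<'E'
from station import bot
import cv2,numpy as np
o=bot.get_obs(); print({k:np.round(v,3).tolist() for k,v in o.items()})
for c in("scene","top"):
    im=bot.read_camera(c); cv2.imwrite(f"pics/{c}0.png",im[:,:,::-1]); print(c,bot.camera_info(c))
    for l in("turret","key","holder"):
        for d in bot.silhouettes(l,c): print(l,round(d["score"],2),np.round(d["location"]),d["region"].sum())
print(bot.camera_info("wrist"))
a=cv2.imread("pics/scene0.png");b=cv2.imread("pics/top0.png")
cv2.imwrite("pics/both.png",cv2.resize(np.vstack([a,b]),(400,600)))
E
```

```text
{'t': 0.0, 'q': [-1.305, 0.478, 0.022, 1.556, -0.012, 1.109, -0.083], 'joint_vel': [-0.002, -0.001, -0.002, -0.001, 0.001, -0.002, 0.0], 'joint_torque': [-0.001, -59.644, 1.607, -28.12, 0.012, 0.009, -0.0], 'eef_pos': [0.246, 0.628, 0.247], 'tool_rot': [-0.0, 0.186, 0.983, -0.001], 'contact_force': [-0.094, -0.036, 0.801], 'torque': [0.032, 0.02, -0.002], 'gripper_width': 0.999}
scene {'vertical_fov': 44.59112993533245, 'cx': 244.86495160218837, 'cy': 194.0594912426199, 'position': array([1.40048597, 0.35964923, 0.91181122]), 'attitude': array([0.49828846, 0.23608837, 0.35213995, 0.75628588])}
turret 0.88 [302. 233.] 2340
turret 0.6 [262. 312.] 3565
key 0.8 [164. 201.] 639
key 0.57 [181. 163.] 433
holder 0.85 [185. 207.] 711
top {'vertical_fov': 48.737574312860716, 'cx': 241.34845150145884, 'cy': 198.27596050989982, 'position': array([0.45369134, 0.0047322 , 1.11042769]), 'attitude': array([-0.70296284, -0.03737117,  0.03782085,  0.70923637])}
turret 0.68 [180. 218.] 2172
turret 0.6 [184. 108.] 2410
turret 0.4 [329. 215.] 392
key 0.98 [331. 215.] 388
key 0.67 [325. 158.] 436
holder 0.97 [315. 214.] 613
{'vertical_fov': 71.4770458157738, 'cx': 253.63245778913844, 'cy': 185.56097549885993, 'position': array([0.18083865, 0.6534213 , 0.37240422]), 'attitude': array([ 0.81795757, -0.11492866, -0.07784247,  0.55828072])}
```

View pics/scene0.png

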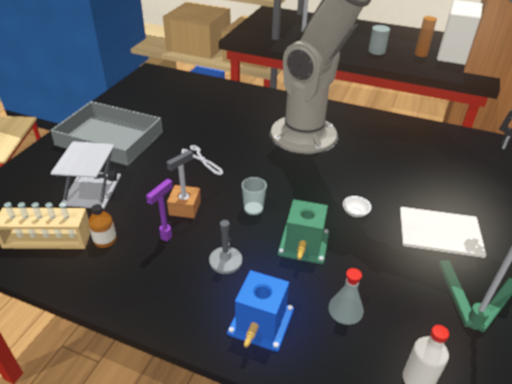

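View pics/top0.png

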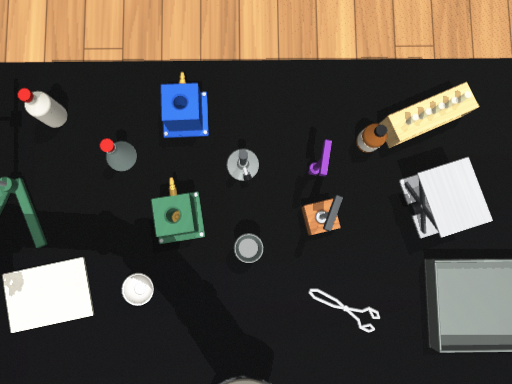

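The scene picture shows the green turret at about (305,230), the steel key in its holder at (185,185), and a purple look-alike at (160,205). In the top picture the turret is at (177,215), the steel key's bar at (333,213), and the blue turret at (183,110).

```bash
cat > h.py <<'E'
from station import bot
import cv2,numpy as np
from scipy.spatial.transform import Rotation as R
def rot(q): return R.from_quat([q[1],q[2],q[3],q[0]])
def cam(c): 
    i=bot.camera_info(c); i["f"]=192/np.tan(np.radians(i["vertical_fov"]/2)); return i
def at_z(i,uv,z):
    uv=np.atleast_2d(uv).astype(float)
    d=np.c_[(uv[:,0]-i["cx"])/i["f"],-(uv[:,1]-i["cy"])/i["f"],-np.ones(len(uv))]
    d=rot(i["attitude"]).apply(d); p=np.array(i["position"])
    return p+d*((z-p[2])/d[:,2])[:,None]
def pix(i,P):
    c=rot(i["attitude"]).inv().apply(np.atleast_2d(P)-i["position"])
    return np.c_[i["cx"]+i["f"]*c[:,0]/-c[:,2],i["cy"]+i["f"]*c[:,1]/c[:,2]]
def tool(o,P): # world point(s) -> tool axes shift cm
    return rot(o["tool_rot"]).inv().apply(np.atleast_2d(P)-o["eef_pos"])*100
E
python3 - <<'E'
from h import *
i=cam("top");s=cam("scene")
print("base",pix(i,[[0,0,0]]),pix(s,[[0,0,0]]))
print("bore top", at_z(i,[[174,216]],.112), "scene",at_z(s,[[310,213]],.112))
print("holder top",at_z(i,[[320,216]],.05), "bar",at_z(i,[[338,198],[329,230]],.184))
bar=at_z(i,[[333.5,213.5]],.182);print(bar,pix(s,bar))
im=cv2.imread("pics/top0.png");a=im[175:255,135:215];b=im[175:255,290:370]
im2=cv2.imread("pics/scene0.png")
c=im2[195:275,265:345];d=im2[140:220,145:225]
cv2.imwrite("pics/crops.png",np.vstack([np.hstack([cv2.resize(x,(300,300),interpolation=2) for x in r]) for r in((a,b),(c,d))]))
E
```

```text
base [[244.79469123 426.66786744]] [[303.98007543 134.40920845]]
bore top [[0.51968603 0.16281474 0.112     ]] scene [[0.51950311 0.16998362 0.112     ]]
holder top [[ 0.52053573 -0.19305448  0.05      ]] bar [[ 0.55134608 -0.20876289  0.184     ]
 [ 0.48135451 -0.18681323  0.184     ]]
[[ 0.51744352 -0.19821623  0.182     ]] [[181.01486928 156.56747979]]
```

View pics/crops.png

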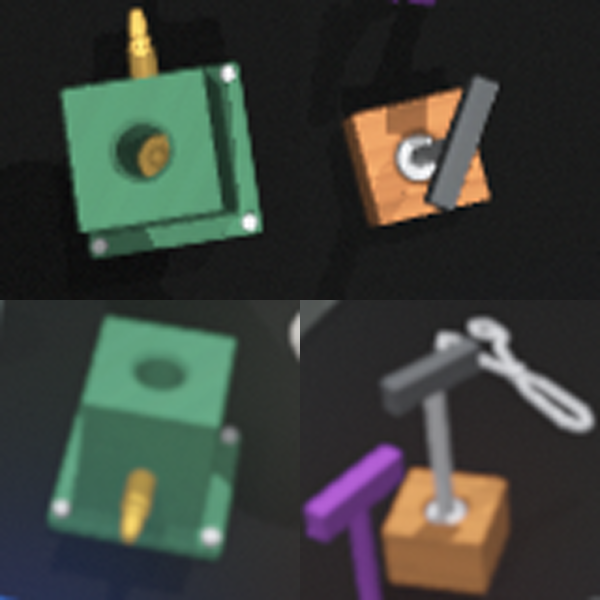

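```bash
python3 - <<'E'
from h import *
i=cam("top");s=cam("scene")
print("bore", at_z(i,[[172.6,215.3]],.112), at_z(s,[[307.7,214.5]],.112))
e=at_z(i,[[339.9,196.3],[327.6,229.7]],.184);print(e,e.mean(0),np.degrees(np.arctan2(*(e[0]-e[1])[[1,0]])))
k=e.mean(0);print("bar in scene",pix(s,k))
c=at_z(i,[[135+62/3.75,175+90/3.75],[135+205/3.75,175+68/3.75],[135+222/3.75,175+212/3.75],[135+82/3.75,175+230/3.75]],.112)
print(c,c.mean(0),np.degrees(np.arctan2(*(c[0]-c[3])[[1,0]])),np.degrees(np.arctan2(*(c[1]-c[2])[[1,0]])))
o=bot.get_obs()
print(tool(o,[[.45,.3,.32],[k[0],k[1],.32]]))
R0=rot(o["tool_rot"]);print(R0.as_matrix().round(3))
w=bot.camera_info("wrist");print("cam axis",rot(w["attitude"]).apply([0,0,-1]))
E
```

```text
bore [[0.52136863 0.16612987 0.112     ]] [[0.52728478 0.16628868 0.112     ]]
[[ 0.55506823 -0.21306588  0.184     ]
 [ 0.48203425 -0.1837802   0.184     ]] [ 0.51855124 -0.19842304  0.184     ] -21.850152514036683
bar in scene [[180.68495826 156.15817099]]
[[0.56047406 0.21634187 0.112     ]
 [0.57366518 0.1260907  0.112     ]
 [0.48272614 0.11507371 0.112     ]
 [0.47227186 0.2026309  0.112     ]] [0.52228431 0.1650343  0.112     ] 8.835872816397302 6.907554677939139
[[-30.9413607  -23.13786752  -7.1784919 ]
 [-55.52173549 -67.0360802   -7.16930702]]
[[-0.931  0.365 -0.   ]
 [ 0.365  0.931 -0.   ]
 [ 0.    -0.    -1.   ]]
cam axis [ 0.25566859 -0.10109762 -0.96146391]
```

{"fn": "carry_out", "kwargs": {
  "moves": [
    [[0,0,0],[-6,-5,-2],8.5],
    [[0,0,0],[-12,-9,-4],8.5],
    [[0,0,0],[-18,-14,-6],8.5],
    [[0,0,0],[-25,-19,-7],8.5],
    [[0,0,0],[-31,-23,-7],8.5]
  ]
}}

```text
t: 1.02
eef_pos: [0.4074, 0.3671, 0.3126]
tool_rot: [0.0, 0.186, 0.983, 0.001]
contact_force: [0.7, -0.4, 0.5]
gripper_width: 0.996
```

{"fn": "carry_out", "kwargs": {
  "moves": [
    [[0,0,0],[-3,-5.5,0],8.5],
    [[0,0,0],[-6,-11,0],8.5],
    [[0,0,0],[-9,-16.5,0],8.5],
    [[0,0,0],[-12,-22,0],8.5],
    [[0,0,0],[-15,-27,0],8.5]
  ]
}}

```text
t: 1.65
eef_pos: [0.4474, 0.0603, 0.3119]
tool_rot: [0.0, 0.186, 0.983, 0.0]
contact_force: [0.7, -0.3, 0.2]
gripper_width: 0.998
```

```bash
python3 - <<'E'
from h import *
o=bot.get_obs();print(o["t"],o["eef_pos"],o["tool_rot"],o["q"])
print(tool(o,[.5185,-.1984,.30]))
E
```

```text
1.65 [0.44739517 0.0603066  0.31194594] [3.90581903e-04 1.85989279e-01 9.82551583e-01 4.71636976e-04] [-0.61767824  0.02369183  0.35626273  2.00210858 -0.00976546  1.11618523
  0.93941055]
[[-16.07327042 -21.48329829   1.18107914]]
```

{"fn": "carry_out", "kwargs": {
  "moves": [
    [[0,0,0],[-4,-5,0],8.5],
    [[0,0,0],[-7,-10,0],8.5],
    [[0,0,0],[-10,-14,0],8.5],
    [[0,0,0],[-10,-14,0],8.5]
  ]
}}

```text
t: 2.15
eef_pos: [0.4895, -0.1087, 0.3119]
tool_rot: [0.001, 0.189, 0.982, -0.001]
contact_force: [0.0, 0.4, 0.3]
gripper_width: 1.0
```

```bash
python3 - <<'E'
from h import *
o=bot.get_obs();print(o["t"],o["eef_pos"],o["tool_rot"],o["joint_vel"].round(3))
print(tool(o,[.5185,-.1984,.30]))
i=cam("wrist"); im=bot.read_camera("wrist");cv2.imwrite("pics/w1.png",im[:,:,::-1])
np.save("w1.npy",i,allow_pickle=True)
print(pix(i,[.5185,-.1984,.184]))
for l in ("key","holder"):
  for d in bot.silhouettes(l,"wrist"): print(l,d["score"],d["location"],d["region"].sum())
E
```

```text
2.15 [ 0.48950979 -0.10866076  0.31194099] [ 5.94319000e-04  1.89465702e-01  9.81886924e-01 -6.80810325e-04] [-0.046 -0.016 -0.078  0.026 -0.014  0.009 -0.048]
[[-6.02808402 -7.24967463  1.21075096]]
[[184.9783342  239.10918891]]
key 0.95 [241.6, 281.0] 962
key 0.77 [189.6, 221.4] 1805
holder 0.76 [213.8, 185.2] 1903
holder 0.39 [309.9, 101.5] 2464
```

View pics/w1.png

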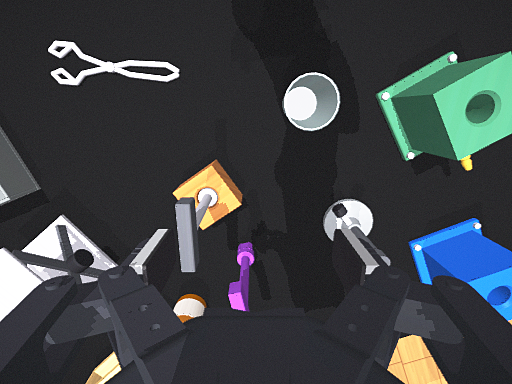

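{"fn": "carry_out", "kwargs": {
  "moves": [
    [[0,0,0],[-3,-3.6,2],8.5],
    [[0,0,0],[-6,-7.2,4],8.5],
    [[0,0,0],[-6,-7.2,5],8.5],
    [[0,0,0],[-6,-7.2,5],8.5],
    [[0,0,0],[-6,-7.2,5],8.5]
  ]
}}

```text
t: 2.92
eef_pos: [0.5194, -0.1913, 0.262]
tool_rot: [0.0, 0.184, 0.983, 0.001]
contact_force: [-0.4, -0.2, -0.2]
gripper_width: 0.996
```

```bash
python3 - <<'E'
from h import *
i=np.load("w1.npy",allow_pickle=True).item()
e=at_z(i,[[184,198],[186,270]],.184);print(e,e.mean(0),np.degrees(np.arctan2(*(e[0]-e[1])[[1,0]])))
print("bore",at_z(i,[484,106],.112))
o=bot.get_obs();print(o["t"],o["eef_pos"],o["tool_rot"],o["joint_vel"].round(3))
print(tool(o,[.5185,-.1984,.170]))
i=cam("wrist"); im=bot.read_camera("wrist");cv2.imwrite("pics/w2.png",im[:,:,::-1])
print(pix(i,[[.5185,-.1984,.184],o["eef_pos"]-[0,0,o["eef_pos"][2]-.184]]))
E
```

```text
[[ 0.47731466 -0.17950977  0.184     ]
 [ 0.55220523 -0.21351857  0.184     ]] [ 0.51475995 -0.19651417  0.184     ] 155.5765731850824
bore [[0.52022345 0.16631678 0.112     ]]
2.925 [ 0.5194285  -0.19134392  0.26203804] [2.27103277e-04 1.84403204e-01 9.82850490e-01 5.66742733e-04] [ 0.    -0.006  0.008 -0.005  0.    -0.003  0.003]
[[-0.16704966 -0.7023004   9.20300914]]
[[245.83444306 202.39555498]
 [254.44675287 200.40626127]]
```

View pics/w2.png

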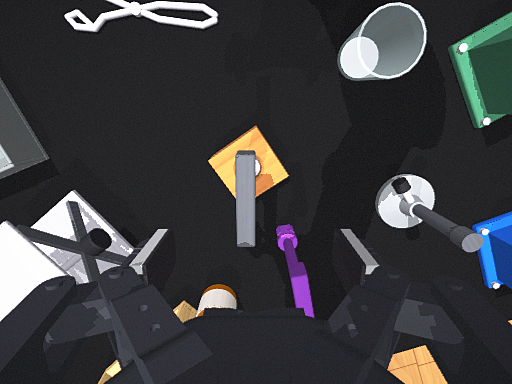

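The bar's top face runs from (246,158) to (246,246), which matches the prediction (246,202) and lines up with the tool's x. Descending to grasp it.

{"fn": "carry_out", "kwargs": {
  "moves": [
    [[0,0,0],[-0.1,-0.7,3],8.5],
    [[0,0,0],[-0.1,-0.7,6],8.5],
    [[0,0,0],[-0.1,-0.7,9.2],8.5],
    [[0,0,0],[-0.1,-0.7,9.2],8.5],
    [[0,0,0],[-0.1,-0.7,9.2],8.5]
  ],
  "newtons": 40
}}

```text
t: 3.6
eef_pos: [0.5183, -0.2, 0.171]
tool_rot: [0.001, 0.185, 0.983, 0.0]
contact_force: [0.1, -0.7, 0.4]
gripper_width: 0.998
```

{"fn": "carry_out", "kwargs": {
  "moves": [
    [[0,0,0],[0,0,0],4],
    [[0,0,0],[0,0,0],2],
    [[0,0,0],[0,0,0],1],
    [[0,0,0],[0,0,0],1],
    [[0,0,0],[0,0,0],1]
  ],
  "newtons": 40
}}

```text
t: 4.22
eef_pos: [0.5178, -0.1997, 0.1698]
tool_rot: [0.0, 0.186, 0.983, 0.0]
contact_force: [1.3, 0.9, 3.5]
gripper_width: 0.182
```

```bash
python3 - <<'E'
from h import *
o=bot.get_obs();print({k:np.round(v,4).tolist() for k,v in o.items()})
E
```

```text
{'t': 4.225, 'q': [-0.169, 0.4112, 0.5418, 1.949, -0.278, 0.854, 1.7177], 'joint_vel': [0.0006, -0.0016, -0.0014, -0.0006, 0.0016, -0.0003, -0.0013], 'joint_torque': [0.9566, -42.8667, 7.6836, -21.8203, 0.5216, -0.2553, 0.0004], 'eef_pos': [0.5178, -0.1997, 0.1698], 'tool_rot': [0.0003, 0.1857, 0.9826, 0.0003], 'contact_force': [1.2823, 0.9292, 3.5491], 'torque': [0.5587, -0.1043, 0.0041], 'gripper_width': 0.1824}
```

{"fn": "carry_out", "kwargs": {
  "moves": [
    [[0,0,0],[0,0,-2],1],
    [[0,0,0],[0,0,-5],1],
    [[0,0,0],[0,0,-9],1],
    [[0,0,0],[0,0,-13],1],
    [[0,0,0],[0,0,-15],1]
  ],
  "newtons": 80
}}

```text
t: 4.85
eef_pos: [0.5173, -0.2006, 0.3209]
tool_rot: [0.0, 0.186, 0.983, -0.0]
contact_force: [-0.3, -0.1, -5.1]
gripper_width: 0.175
```

{"fn": "carry_out", "kwargs": {
  "moves": [
    [[0,0,0],[0,0,0],1],
    [[0,0,0],[0,0,0],1],
    [[0,0,0],[0,0,0],1]
  ]
}}

```text
t: 5.22
eef_pos: [0.5166, -0.1999, 0.318]
tool_rot: [-0.001, 0.186, 0.983, -0.0]
contact_force: [-0.2, 0.1, -4.5]
gripper_width: 0.176
```

```bash
python3 - <<'E'
from h import *
o=bot.get_obs();print({k:np.round(v,4).tolist() for k,v in o.items()})
for c in("scene","top"):
    im=bot.read_camera(c); cv2.imwrite(f"pics/{c}1.png",im[:,:,::-1])
    i=cam(c); print(c,pix(i,o["eef_pos"]),pix(i,o["eef_pos"]-[0,0,.16]))
    for d in bot.silhouettes("key",c): print(round(d["score"],2),np.round(d["location"]),d["region"].sum())
a=cv2.imread("pics/scene1.png")[60:260,80:280];b=cv2.imread("pics/top1.png")[120:320,250:450]
cv2.imwrite("pics/c1.png",cv2.resize(np.hstack([a,b]),(800,400),interpolation=2))
print(tool(o,[.5215,.166,.32]))
E
```

```text
{'t': 5.225, 'q': [-0.249, 0.2382, 0.612, 1.7922, -0.1476, 1.1601, 1.6063], 'joint_vel': [0.0016, -0.0044, 0.0008, -0.0095, -0.0008, 0.0009, -0.0002], 'joint_torque': [0.018, -39.5469, 5.0257, -30.3267, 0.0169, 0.0016, 0.0021], 'eef_pos': [0.5166, -0.1999, 0.318], 'tool_rot': [-0.0014, 0.1858, 0.9826, -0.0001], 'contact_force': [-0.1978, 0.0672, -4.5135], 'torque': [0.0551, 0.0183, -0.0068], 'gripper_width': 0.1759}
scene [[176.19722328 111.75985666]] [[181.35415895 163.49637681]]
0.65 [178. 131.] 553
0.61 [162. 201.] 667
top [[350.07041582 208.82927227]] [[331.92735132 214.61840673]]
0.95 [323. 161.] 413
0.68 [138. 291.] 785
0.63 [340. 217.] 331
[[12.90315112 34.23767947 -0.19315518]]
```

View pics/c1.png

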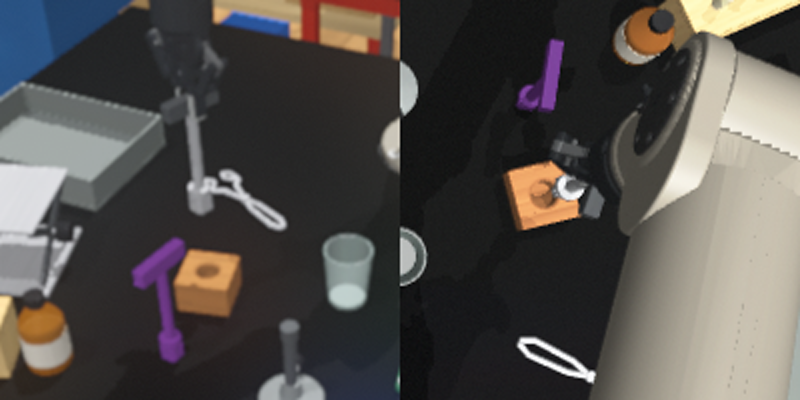

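{"fn": "carry_out", "kwargs": {
  "moves": [
    [[0,0,0],[1,5,0],1],
    [[0,0,0],[2,11,0],1],
    [[0,0,0],[3,17,0],1],
    [[0,0,0],[4,23,0],1],
    [[0,0,0],[5,29,0],1]
  ]
}}

```text
t: 6.05
eef_pos: [0.5769, 0.09, 0.3196]
tool_rot: [0.0, 0.186, 0.983, 0.0]
contact_force: [1.7, -1.4, -3.3]
gripper_width: 0.172
```

{"fn": "carry_out", "kwargs": {
  "moves": [
    [[0,0,0],[0.5,3,0],1],
    [[0,0,0],[0.9,5.2,1],1],
    [[0,0,0],[0.9,5.2,1],1],
    [[0,0,0],[0.9,5.2,1],1]
  ]
}}

```text
t: 6.55
eef_pos: [0.5873, 0.1377, 0.3092]
tool_rot: [-0.0, 0.187, 0.982, -0.001]
contact_force: [0.3, -0.4, -4.5]
gripper_width: 0.17
```

```bash
python3 - <<'E'
from h import *
o=bot.get_obs();print({k:np.round(v,4).tolist() for k,v in o.items()})
i=cam("wrist"); im=bot.read_camera("wrist");cv2.imwrite("pics/w3.png",im[:,:,::-1])
np.save("w3.npy",i,allow_pickle=True)
u=pix(i,[[.5215,.166,.112],[.5215,.166,.041],o["eef_pos"]-[0,0,.164]]);print(u)
c=u[0].round().astype(int);cr=im[max(c[1]-40,0):c[1]+40,c[0]-40:c[0]+40,::-1];print(c)
g=np.clip(255*(cr/255.)**.6,0,255).astype(np.uint8)
cv2.imwrite("pics/c3.png",np.hstack([cv2.resize(g,(400,400),interpolation=2),cv2.resize(im[:,:,::-1],(400,400))]))
E
```

```text
{'t': 6.55, 'q': [-0.677, 0.3237, 0.4429, 1.6847, -0.1475, 1.1675, 0.9986], 'joint_vel': [0.0085, -0.0121, 0.0085, -0.0039, 0.0004, 0.0002, 0.0011], 'joint_torque': [-1.3277, -47.6081, 4.3622, -30.3541, -0.1338, -0.0171, -0.0035], 'eef_pos': [0.5873, 0.1377, 0.3092], 'tool_rot': [-0.0002, 0.187, 0.9824, -0.0007], 'contact_force': [0.3383, -0.3603, -4.5088], 'torque': [-0.0982, 0.043, -0.0435], 'gripper_width': 0.17}
[[256.50738741 108.06452229]
 [256.09851897 108.28592199]
 [254.56619528 175.02026384]]
[257 108]
```

View pics/c3.png

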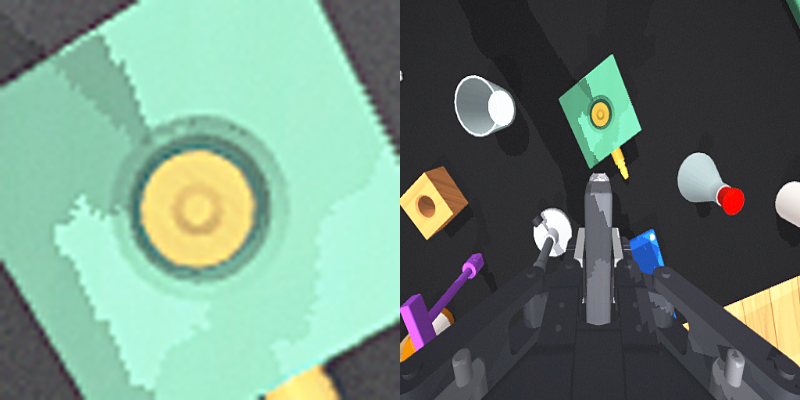

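```bash
python3 - <<'E'
from h import *
i=np.load("w3.npy",allow_pickle=True).item()
im=cv2.imread("pics/w3.png")
print(at_z(i,[257,109],.112),at_z(i,[256.4,110],.041))
hsv=cv2.cvtColor(im,cv2.COLOR_BGR2HSV)
m=cv2.inRange(hsv,(15,90,90),(35,255,255));m[:70]=0;m[135:]=0;m[:,:235]=0;m[:,280:]=0
n,l,s,c=cv2.connectedComponentsWithStats(m);k=[(s[j].tolist(),c[j].round(1)) for j in range(1,n) if s[j][4]>30];print(k)
g=cv2.inRange(hsv,(50,60,40),(95,255,255));g[:40]=0;g[165:]=0;g[:,:190]=0;g[:,330:]=0
q=cv2.minAreaRect(cv2.convexHull(np.argwhere(g)[:,::-1].astype(np.int32)));print(q)
print("by rect",at_z(i,q[0],.112))
for _,cc in k: print(at_z(i,cc,.041))
o=bot.get_obs();print(tool(o,[.5215,.166,.31]))
E
```

```text
[[0.52267816 0.166152   0.112     ]] [[0.52382628 0.16554785 0.041     ]]
[([245, 98, 23, 24, 415], array([256.1, 109.3]))]
((257.03680419921875, 107.02372741699219), (82.88374328613281, 82.45327758789062), 59.4207763671875)
by rect [[0.5206485  0.16698971 0.112     ]]
[[0.52278357 0.16549998 0.041     ]]
[[ 7.17973312  0.22241931 -0.04789343]]
```

{"fn": "carry_out", "kwargs": {
  "moves": [
    [[0,0,10],[2,0.1,0],1],
    [[0,0,20],[4,0.2,0],1],
    [[0,0,30],[6,0.2,0],1],
    [[0,0,40],[7.1,0.2,0],1],
    [[0,0,50],[7.1,0.2,0],1]
  ]
}}

```text
t: 7.22
eef_pos: [0.5214, 0.1664, 0.31]
tool_rot: [-0.0, 0.587, 0.81, 0.0]
contact_force: [0.6, -0.4, -3.7]
gripper_width: 0.175
```

{"fn": "carry_out", "kwargs": {
  "moves": [
    [[0,0,9],[0,0,0],1],
    [[0,0,9],[0,0,0],1],
    [[0,0,9],[0,0,0],1],
    [[0,0,9],[0,0,0],1]
  ]
}}

```text
t: 7.72
eef_pos: [0.5221, 0.1672, 0.3097]
tool_rot: [-0.0, 0.645, 0.764, 0.0]
contact_force: [-0.8, 0.2, -3.7]
gripper_width: 0.175
```

```bash
python3 - <<'E'
from h import *
o=bot.get_obs();print({k:np.round(v,4).tolist() for k,v in o.items()})
print(tool(o,[.522,.166,.31]))
for c in ["scene","wrist"]:
  i=cam(c); im=bot.read_camera(c);cv2.imwrite(f"pics/{c}4.png",im[:,:,::-1])
  u=pix(i,[o["eef_pos"]-[0,0,.164],[.522,.166,.112]]);print(c,u)
  x,y=u[0].round().astype(int)
  cv2.imwrite(f"pics/cr_{c}.png",cv2.resize(im[y-50:y+50,x-50:x+50,::-1],(400,400),interpolation=2))
cv2.imwrite("pics/c4.png",np.hstack([cv2.imread(f"pics/cr_{c}.png") for c in("scene","wrist")]))
E
```

```text
{'t': 7.725, 'q': [-0.9217, 0.2308, 0.5984, 1.8174, -0.1427, 1.1362, -0.1071], 'joint_vel': [-0.0037, 0.0027, -0.001, 0.0001, -0.0015, 0.0004, -0.0087], 'joint_torque': [0.0427, -38.8979, 4.7925, -29.9884, 0.0285, 0.0023, 0.0265], 'eef_pos': [0.5221, 0.1672, 0.3097], 'tool_rot': [-0.0, 0.6452, 0.7641, 0.0001], 'contact_force': [-0.831, 0.1791, -3.6653], 'torque': [0.0332, -0.0326, 0.0192], 'gripper_width': 0.1751}
[[-0.11812618 -0.02705011 -0.03491973]]
scene [[309.91452016 203.34198156]
 [308.20762689 213.18577375]]
wrist [[254.36474248 174.24978014]
 [254.07905046 168.77639408]]
```

View pics/c4.png

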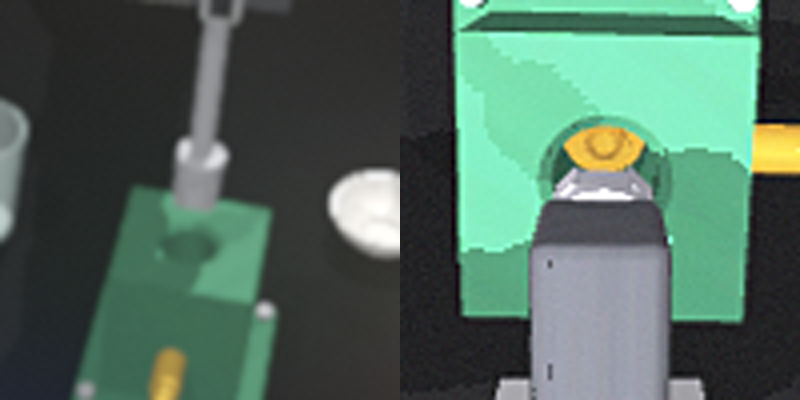

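{"fn": "carry_out", "kwargs": {
  "moves": [
    [[0,0,0],[-0.1,0,1.5],1],
    [[0,0,0],[-0.1,0,2.5],1],
    [[0,0,0],[-0.1,0,3.2],1],
    [[0,0,0],[-0.1,0,3.9],1],
    [[0,0,0],[-0.1,0,4.6],1]
  ]
}}

```text
t: 8.45
eef_pos: [0.5222, 0.1666, 0.2631]
tool_rot: [0.0, 0.646, 0.764, 0.0]
contact_force: [0.1, -0.4, -3.9]
gripper_width: 0.173
```

{"fn": "carry_out", "kwargs": {
  "moves": [
    [[0,0,0],[0,0,0.7],1],
    [[0,0,0],[0,0,1.4],1],
    [[0,0,0],[0,0,2.1],1],
    [[0,0,0],[0,0,2.8],1],
    [[0,0,0],[0,0,3.5],1]
  ]
}}

```text
t: 9.07
eef_pos: [0.5222, 0.1666, 0.2281]
tool_rot: [0.0, 0.646, 0.764, 0.0]
contact_force: [-0.7, -0.3, -4.1]
gripper_width: 0.178
```

{"fn": "carry_out", "kwargs": {
  "moves": [
    [[0,0,0],[0,0,0.5],1],
    [[0,0,0],[0,0,0.9],1],
    [[0,0,0],[0,0,1.3],1],
    [[0,0,0],[0,0,1.3],1],
    [[0,0,0],[0,0,1.3],1]
  ]
}}

```text
t: 9.7
eef_pos: [0.5223, 0.1666, 0.2157]
tool_rot: [0.0, 0.646, 0.764, 0.0]
contact_force: [-0.1, 1.0, -3.9]
gripper_width: 0.174
```

{"fn": "carry_out", "kwargs": {
  "moves": [
    [[0,0,0],[0,0,0.2],1],
    [[0,0,0],[0,0,0.4],1],
    [[0,0,0],[0,0,0.6],1],
    [[0,0,0],[0,0,0.6],1]
  ]
}}

```text
t: 10.2
eef_pos: [0.522, 0.1665, 0.2093]
tool_rot: [-0.0, 0.646, 0.764, -0.0]
contact_force: [-0.7, -0.2, -4.0]
gripper_width: 0.172
```

{"fn": "carry_out", "kwargs": {
  "moves": [
    [[0,0,0],[0,0,0.2],1],
    [[0,0,0],[0,0,0.4],1],
    [[0,0,0],[0,0,0.4],1]
  ]
}}

```text
t: 10.58
eef_pos: [0.522, 0.1665, 0.2053]
tool_rot: [-0.0, 0.646, 0.764, -0.0]
contact_force: [0.1, -0.5, -4.2]
gripper_width: 0.172
```

{"fn": "carry_out", "kwargs": {
  "moves": [
    [[0,0,0],[0,0,0.15],1],
    [[0,0,0],[0,0,0.3],1],
    [[0,0,0],[0,0,0.3],1]
  ]
}}

```text
t: 10.95
eef_pos: [0.5221, 0.1665, 0.2024]
tool_rot: [-0.0, 0.646, 0.764, -0.0]
contact_force: [0.8, -0.1, -4.4]
gripper_width: 0.175
```

{"fn": "carry_out", "kwargs": {
  "moves": [
    [[0,0,0],[0,0,0.15],1],
    [[0,0,0],[0,0,0.3],1],
    [[0,0,0],[0,0,0.3],1]
  ]
}}

```text
t: 11.32
eef_pos: [0.5229, 0.1667, 0.2008]
tool_rot: [0.0, 0.646, 0.764, 0.001]
contact_force: [-1.5, -0.6, 6.3]
gripper_width: 0.17
```

{"fn": "carry_out", "kwargs": {
  "moves": [
    [[0,0,-4],[0,0,0],1],
    [[0,0,-8],[0,0,0],1],
    [[0,0,-12],[0,0,0],1]
  ]
}}

```text
t: 11.7
eef_pos: [0.5232, 0.1667, 0.2007]
tool_rot: [0.001, 0.561, 0.828, 0.001]
contact_force: [-1.1, 0.5, 3.6]
gripper_width: 0.173
```

{"fn": "carry_out", "kwargs": {
  "moves": [
    [[0,0,-4],[0,0,0],1],
    [[0,0,-8],[0,0,0],1],
    [[0,0,-12],[0,0,0],1]
  ]
}}

```text
t: 12.08
eef_pos: [0.5222, 0.1666, 0.1996]
tool_rot: [0.0, 0.472, 0.882, 0.0]
contact_force: [0.1, 0.3, -5.1]
gripper_width: 0.173
```

Contact is lost after about 24° of turn, so the socket has probably found the square. Pressing down gently.

{"fn": "carry_out", "kwargs": {
  "moves": [
    [[0,0,0],[0,0,0.15],1],
    [[0,0,0],[0,0,0.3],1],
    [[0,0,0],[0,0,0.3],1]
  ]
}}

```text
t: 12.45
eef_pos: [0.522, 0.1665, 0.1963]
tool_rot: [-0.0, 0.473, 0.881, -0.0]
contact_force: [0.6, -0.8, -4.1]
gripper_width: 0.175
```

{"fn": "carry_out", "kwargs": {
  "moves": [
    [[0,0,0],[0,0,0.15],1],
    [[0,0,0],[0,0,0.3],1],
    [[0,0,0],[0,0,0.45],1],
    [[0,0,0],[0,0,0.45],1]
  ]
}}

```text
t: 12.95
eef_pos: [0.5221, 0.1665, 0.1919]
tool_rot: [-0.0, 0.473, 0.881, -0.0]
contact_force: [0.7, -0.1, -4.2]
gripper_width: 0.177
```

{"fn": "carry_out", "kwargs": {
  "moves": [
    [[0,0,0],[0,0,0.15],1],
    [[0,0,0],[0,0,0.3],1],
    [[0,0,0],[0,0,0.3],1]
  ]
}}

```text
t: 13.32
eef_pos: [0.522, 0.1665, 0.1889]
tool_rot: [-0.0, 0.473, 0.881, -0.0]
contact_force: [-0.9, -0.3, -4.4]
gripper_width: 0.175
```

{"fn": "carry_out", "kwargs": {
  "moves": [
    [[0,0,0],[0,0,0.15],1],
    [[0,0,0],[0,0,0.3],1],
    [[0,0,0],[0,0,0.3],1]
  ]
}}

```text
t: 13.7
eef_pos: [0.522, 0.1665, 0.1859]
tool_rot: [-0.0, 0.473, 0.881, -0.0]
contact_force: [-0.1, -0.1, -4.7]
gripper_width: 0.177
```

{"fn": "carry_out", "kwargs": {
  "moves": [
    [[0,0,0],[0,0,0.1],1],
    [[0,0,0],[0,0,0.2],1],
    [[0,0,0],[0,0,0.2],1]
  ]
}}

```text
t: 14.08
eef_pos: [0.5223, 0.1666, 0.1843]
tool_rot: [0.0, 0.473, 0.881, 0.0]
contact_force: [-1.0, -0.8, -0.9]
gripper_width: 0.173
```

{"fn": "carry_out", "kwargs": {
  "moves": [
    [[0,0,-4],[0,0,0],1],
    [[0,0,-8],[0,0,0],1],
    [[0,0,-12],[0,0,0],1],
    [[0,0,-16],[0,0,0],1],
    [[0,0,-20],[0,0,0],1]
  ]
}}

```text
t: 14.7
eef_pos: [0.5222, 0.1666, 0.1844]
tool_rot: [-0.0, 0.312, 0.95, 0.0]
contact_force: [-0.4, -1.2, -0.4]
gripper_width: 0.176
```

```bash
cat > s.py <<'E'
from h import *
o=bot.get_obs();M=rot(o["tool_rot"]).as_matrix()
print(o["t"],o["eef_pos"].round(4),"yaw",np.degrees(np.arctan2(M[1,1],M[0,1])).round(2),"F",np.round(o["contact_force"],1),"T",np.round(o["torque"],3),"tau7",np.round(o["joint_torque"][6],3),o["q"][6].round(3),o["gripper_width"])
E
python3 s.py
```

```text
14.7 [0.5222 0.1666 0.1844] yaw 53.69 F [-0.4 -1.2 -0.4] T [-0.087  0.367 -0.144] tau7 -0.492 0.675 0.17624001798009317
```

{"fn": "carry_out", "kwargs": {
  "moves": [
    [[0,0,-4],[0,0,0],1],
    [[0,0,-8],[0,0,0],1],
    [[0,0,-12],[0,0,0],1],
    [[0,0,-16],[0,0,0],1],
    [[0,0,-20],[0,0,0],1]
  ]
}}

```text
t: 15.32
eef_pos: [0.5222, 0.1662, 0.1843]
tool_rot: [-0.0, 0.142, 0.99, -0.0]
contact_force: [-0.2, -1.4, 0.7]
gripper_width: 0.174
```

```bash
python3 s.py
```

```text
15.325 [0.5222 0.1662 0.1843] yaw 73.67 F [-0.2 -1.4  0.7] T [-0.344  0.321 -0.189] tau7 -0.506 0.989 0.17398438340886457
```

{"fn": "carry_out", "kwargs": {
  "moves": [
    [[0,0,-2],[0,0,0],1],
    [[0,0,-4],[0,0,0],1],
    [[0,0,-6],[0,0,0],1]
  ]
}}

```text
t: 15.7
eef_pos: [0.5223, 0.1663, 0.1843]
tool_rot: [0.0, 0.09, 0.996, -0.0]
contact_force: [-1.1, -2.1, 3.0]
gripper_width: 0.169
```

```bash
python3 s.py
```

```text
15.7 [0.5223 0.1663 0.1843] yaw 79.67 F [-1.1 -2.1  3. ] T [-0.748  0.483 -0.133] tau7 -0.198 1.084 0.1687810147777136
```

{"fn": "carry_out", "kwargs": {
  "moves": [
    [[0,0,-1.5],[0,0,0],1],
    [[0,0,-3],[0,0,0],1],
    [[0,0,-4.5],[0,0,0],1]
  ]
}}

```text
t: 16.08
eef_pos: [0.5223, 0.1663, 0.1843]
tool_rot: [0.0, 0.051, 0.999, -0.0]
contact_force: [-1.5, -3.1, 5.3]
gripper_width: 0.176
```

```bash
python3 s.py
```

```text
16.075 [0.5223 0.1663 0.1843] yaw 84.17 F [-1.5 -3.1  5.3] T [-1.056  0.524 -0.093] tau7 -0.113 1.155 0.1757740412237642
```

{"fn": "carry_out", "kwargs": {
  "moves": [
    [[0,0,-1.5],[0,0,0],1],
    [[0,0,-3],[0,0,0],1],
    [[0,0,-3],[0,0,0],1]
  ]
}}

```text
t: 16.45
eef_pos: [0.5224, 0.1663, 0.1843]
tool_rot: [0.0, 0.025, 1.0, -0.0]
contact_force: [-1.1, -2.1, 5.6]
gripper_width: 0.172
```

```bash
python3 s.py
```

```text
16.45 [0.5224 0.1663 0.1843] yaw 87.13 F [-1.1 -2.1  5.6] T [-1.021  0.495 -0.114] tau7 0.209 1.202 0.17191210308831636
```

{"fn": "carry_out", "kwargs": {
  "moves": [
    [[0,0,-1.5],[0,0,-0.05],1],
    [[0,0,-3],[0,0,-0.05],1],
    [[0,0,-4.5],[0,0,-0.05],1]
  ]
}}

```text
t: 16.82
eef_pos: [0.5222, 0.1663, 0.1844]
tool_rot: [-0.0, -0.015, 1.0, -0.0]
contact_force: [-0.5, -4.0, 0.1]
gripper_width: 0.173
```

```bash
python3 s.py
```

```text
16.825 [0.5222 0.1663 0.1844] yaw 91.69 F [-0.5 -4.   0.1] T [-1.248  0.054 -0.161] tau7 -0.103 1.274 0.17327445783721368
```

{"fn": "carry_out", "kwargs": {
  "moves": [
    [[0,0,-1.5],[0,0,0],1],
    [[0,0,-3],[0,0,0],1],
    [[0,0,-3],[0,0,0],1]
  ]
}}

```text
t: 17.2
eef_pos: [0.5221, 0.1663, 0.1844]
tool_rot: [-0.0, -0.04, 0.999, -0.0]
contact_force: [-0.1, -3.5, -1.3]
gripper_width: 0.177
```

```bash
python3 s.py
```

```text
17.2 [0.5221 0.1663 0.1844] yaw 94.61 F [-0.1 -3.5 -1.3] T [-1.402 -0.107 -0.102] tau7 0.243 1.32 0.17674017860636038
```

{"fn": "carry_out", "kwargs": {
  "moves": [
    [[0,0,-1],[0,0,0],1],
    [[0,0,-2],[0,0,0],1],
    [[0,0,-2],[0,0,0],1]
  ]
}}

```text
t: 17.58
eef_pos: [0.522, 0.1664, 0.1844]
tool_rot: [-0.0, -0.058, 0.998, -0.0]
contact_force: [-0.2, -4.0, -1.9]
gripper_width: 0.171
```

```bash
python3 s.py
```

```text
17.575 [0.522  0.1664 0.1844] yaw 96.6 F [-0.2 -4.  -1.9] T [-1.547 -0.096 -0.095] tau7 0.21 1.352 0.17096492795775609
```

{"fn": "carry_out", "kwargs": {
  "moves": [
    [[0,0,-1],[0,0,0],1],
    [[0,0,-2],[0,0,0],1],
    [[0,0,-2],[0,0,0],1]
  ]
}}

```text
t: 17.95
eef_pos: [0.522, 0.1664, 0.1844]
tool_rot: [-0.0, -0.075, 0.997, -0.0]
contact_force: [1.1, -4.4, -3.3]
gripper_width: 0.17
```

```bash
python3 s.py
```

```text
17.95 [0.522  0.1664 0.1844] yaw 98.6 F [ 1.1 -4.4 -3.3] T [-1.625 -0.172 -0.122] tau7 0.212 1.383 0.1696052070034672
```

{"fn": "carry_out", "kwargs": {
  "moves": [
    [[0,0,-1],[0,0,0],1],
    [[0,0,-2],[0,0,0],1],
    [[0,0,-2],[0,0,0],1]
  ]
}}

```text
t: 18.32
eef_pos: [0.522, 0.1664, 0.1844]
tool_rot: [-0.0, -0.092, 0.996, -0.0]
contact_force: [1.2, -4.2, -5.3]
gripper_width: 0.174
```

```bash
python3 s.py
```

```text
18.325 [0.522  0.1664 0.1844] yaw 100.6 F [ 1.2 -4.2 -5.3] T [-1.666 -0.278 -0.066] tau7 0.212 1.415 0.17418433092502805
```

{"fn": "carry_out", "kwargs": {
  "moves": [
    [[0,0,-1],[0,0,0],1],
    [[0,0,-2],[0,0,0],1],
    [[0,0,-2],[0,0,0],1]
  ]
}}

```text
t: 18.7
eef_pos: [0.5221, 0.1664, 0.1844]
tool_rot: [-0.0, -0.11, 0.994, -0.0]
contact_force: [0.1, -5.3, -4.5]
gripper_width: 0.173
```

```bash
python3 s.py
```

```text
18.7 [0.5221 0.1664 0.1844] yaw 102.59 F [ 0.1 -5.3 -4.5] T [-1.702 -0.287 -0.095] tau7 0.194 1.447 0.17339262983806053
```

{"fn": "carry_out", "kwargs": {
  "moves": [
    [[0,0,-1],[0,0,0],1],
    [[0,0,-2],[0,0,0],1],
    [[0,0,-2],[0,0,0],1]
  ]
}}

```text
t: 19.08
eef_pos: [0.5221, 0.1664, 0.1844]
tool_rot: [-0.0, -0.127, 0.992, -0.0]
contact_force: [1.0, -5.0, -5.6]
gripper_width: 0.172
```

```bash
python3 s.py
```

```text
19.075 [0.5221 0.1664 0.1844] yaw 104.59 F [ 1.  -5.  -5.6] T [-1.74  -0.327 -0.079] tau7 0.194 1.479 0.1715388486577874
```

{"fn": "carry_out", "kwargs": {
  "moves": [
    [[0,0,-1],[0,0,0],1],
    [[0,0,-2],[0,0,0],1],
    [[0,0,-2],[0,0,0],1]
  ]
}}

```text
t: 19.45
eef_pos: [0.5222, 0.1664, 0.1844]
tool_rot: [-0.0, -0.144, 0.99, -0.0]
contact_force: [0.9, -5.2, -5.0]
gripper_width: 0.173
```

```bash
python3 s.py
```

```text
19.45 [0.5222 0.1664 0.1844] yaw 106.56 F [ 0.9 -5.2 -5. ] T [-1.699 -0.326 -0.21 ] tau7 0.321 1.51 0.17281920354636326
```

{"fn": "carry_out", "kwargs": {
  "moves": [
    [[0,0,-0.5],[0,0,0],1],
    [[0,0,-1],[0,0,0],1],
    [[0,0,-1],[0,0,0],1]
  ]
}}

```text
t: 19.82
eef_pos: [0.5221, 0.1663, 0.1845]
tool_rot: [-0.0, -0.152, 0.988, -0.0]
contact_force: [0.3, -5.0, -5.6]
gripper_width: 0.174
```

```bash
python3 s.py
```

```text
19.825 [0.5221 0.1663 0.1845] yaw 107.54 F [ 0.3 -5.  -5.6] T [-1.774 -0.298 -0.38 ] tau7 0.378 1.526 0.17423849713904735
```

{"fn": "carry_out", "kwargs": {
  "moves": [
    [[0,0,0.5],[0,0,0.05],1],
    [[0,0,1.2],[0,0,0.05],1],
    [[0,0,1.2],[0,0,0.05],1]
  ]
}}

```text
t: 20.2
eef_pos: [0.5223, 0.1664, 0.1844]
tool_rot: [0.0, -0.142, 0.99, -0.0]
contact_force: [-0.3, -4.5, -1.3]
gripper_width: 0.174
```

```bash
python3 s.py
```

```text
20.2 [0.5223 0.1664 0.1844] yaw 106.37 F [-0.3 -4.5 -1.3] T [-1.875 -0.128 -0.129] tau7 0.06 1.507 0.17395982353805828
```

{"fn": "carry_out", "kwargs": {
  "moves": [
    [[0,0,0],[0,0,0],2],
    [[0,0,0],[0,0,0],3],
    [[0,0,0],[0,0,0],4.5],
    [[0,0,0],[0,0,0],6],
    [[0,0,0],[0,0,0],6]
  ],
  "newtons": 20
}}

```text
t: 20.82
eef_pos: [0.5222, 0.1667, 0.1841]
tool_rot: [0.0, -0.142, 0.99, 0.0]
contact_force: [0.2, 0.4, -0.2]
gripper_width: 0.703
```

```bash
python3 s.py; python3 - <<'E'
from h import *
i=cam("wrist"); im=bot.read_camera("wrist");cv2.imwrite("pics/w5.png",im[:,:,::-1])
E
```

```text
20.825 [0.5222 0.1667 0.1841] yaw 106.38 F [ 0.2  0.4 -0.2] T [ 0.005  0.03  -0.048] tau7 0.0 1.507 0.7029083930928878
```

View pics/w5.png

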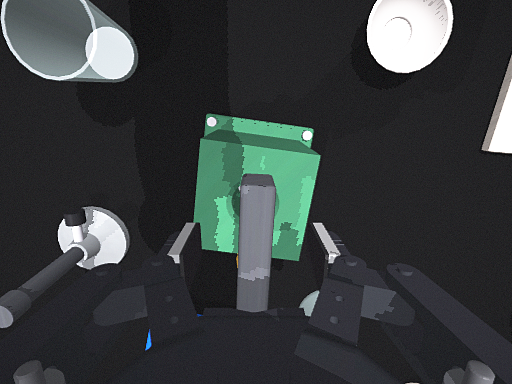

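{"fn": "carry_out", "kwargs": {
  "moves": [
    [[0,0,0],[0,0,-1],6],
    [[0,0,0],[0,0,-3],6],
    [[0,0,0],[0,0,-6],6],
    [[0,0,0],[0,0,-10],6],
    [[0,0,0],[0,0,-14],6]
  ]
}}

```text
t: 21.5
eef_pos: [0.522, 0.1664, 0.326]
tool_rot: [0.0, -0.142, 0.99, 0.0]
contact_force: [0.5, 0.9, 0.6]
gripper_width: 0.703
```

{"fn": "carry_out", "kwargs": {
  "moves": [
    [[0,0,0],[0,0,0],6],
    [[0,0,0],[0,0,0],6],
    [[0,0,0],[0,0,0],6],
    [[0,0,0],[0,0,0],6]
  ]
}}

```text
t: 22.0
eef_pos: [0.5217, 0.1664, 0.3231]
tool_rot: [-0.001, -0.142, 0.99, -0.0]
contact_force: [0.5, 0.4, -0.2]
gripper_width: 0.707
```

```bash
python3 s.py; python3 - <<'E'
from h import *
ims=[]
for c in("scene","wrist"):
  i=cam(c); im=bot.read_camera(c)[:,:,::-1]; u=pix(i,[[.522,.166,.0245+.174],[.522,.166,.112]]);print(c,u)
  x,y=np.clip(u.mean(0).round().astype(int),70,None); ims.append(cv2.resize(im[y-70:y+70,x-70:x+70],(400,400),interpolation=2));print(x-70,y-70)
cv2.imwrite("pics/c6.png",np.hstack(ims))
E
```

```text
22.0 [0.5217 0.1664 0.3231] yaw 106.38 F [ 0.5  0.4 -0.2] T [0.012 0.016 0.001] tau7 0.0 1.476 0.7065384869558909
scene [[311.51544648 186.7499341 ]
 [308.20762689 213.18577375]]
240 130
wrist [[253.48154674 185.2252033 ]
 [253.57931469 166.88564136]]
184 106
```

View pics/c6.png

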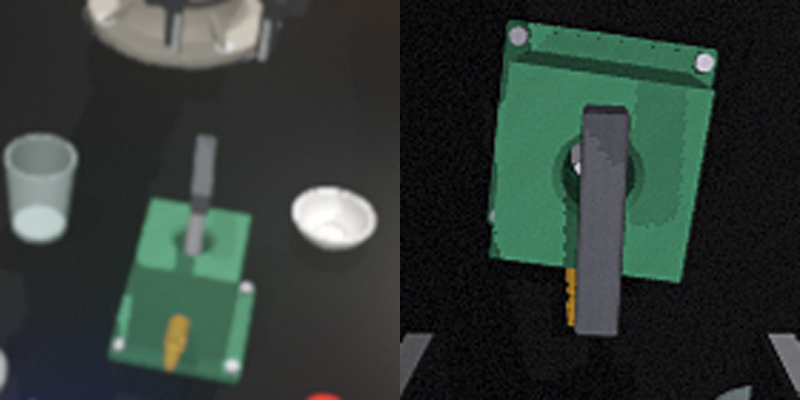

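```bash
python3 -c "
from station import bot
print(bot.hand_in())"
```

```text
the job is handed in; nothing more can be done
None
```

I took the steel key from its holder, seated it on the green turret's spindle and turned it counter-clockwise until it met the stop. I then backed off about 1°, let go, moved the arm clear and handed the job in at about 22 s of the 67 s. No verdict was reported.

- **Seating:** The first touch was about 10 N. After about 24° of feeling, the socket dropped about 16.5 mm to the bottom. That puts the foot roughly 24–25 mm above the bench, within the 31 mm limit.
- **Opening:** Torque stayed around 0.1–0.2 N m while turning, then rose to 0.38 N m over the last degree, which I took as the stop. It stayed under the 0.5 N m limit. I could not read the cock's angle directly; the key turned at least 54° against the spindle, which fits a full opening.
- **Side force:** It reached about 5 N during the turn and was gone after release.
- **Last pictures:** The key stands almost upright on the bore's axis, with its bar within about 2 px of where it should be. The gripper is empty and about 12 cm above it, with near-zero force. The beaker and dish look to be in place; I did not check the other things on the bench at the end.

No check failed. The only disagreement was in finding the turret: the scene camera put it about 5 mm farther ahead in x than the top and wrist cameras. I used the top and wrist figures, and the key went into the bore without touching.

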